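# Leak-check a chamber's lid seam with a sniffer pen

## Robot

A 7-joint arm with a two-finger parallel gripper is mounted at the origin on the work surface. World frame = base frame: x ahead of the robot, y to its left, z up, the work surface at z = 0. Lengths are in m, angles in rad, forces in N, time in s.
With the tool pointing down it reaches from about 0.425 to 0.925 m from the base axis. Payload 6.8 kg.
Tool frame: the origin (TCP) lies at the very end of the fingers, on their centre line; the grasp point (between the pads) lies bot.grip_depth behind it (bot.grip_depth is the distance from the TCP to the grasp point, in m); z points along the fingers, y is the line along which they close (so a half turn about z gives the same grasp; the last joint's range is limited). The gripper opens to 85 mm and grips with 20 to 120 N. Pads are 22 mm wide; open, the fingers measure 114 mm over their backs; the gripper's body (76 mm by 85 mm) begins 54 mm behind the grasp point. The pads swing forward as they close: fully open they stand 13 mm farther back than shut.
Start: joints at [1.152, 0.477, 0.022, 1.555, -0.011, 1.109, -0.083], TCP at [0.206, -0.643, 0.231] pointing down, gripper open.
Joint ranges: [-2.96, 2.96], [-0.34, 2.1], [-1.41, 1.46], [0.24, 2.44], [-1.37, 4.51], [0.17, 1.92], [-2.96, 2.96]. Speed limits (rad/s): [2.39, 2.39, 3.14, 3.14, 3.14, 3.14, 3.14].

## Interface

Orientations are given as a unit quaternion [w, x, y, z].
In Python, from station import bot gives the robot as it stands.
- The arm moves only by the tool send_rows, never from a script. Its arguments are lists of equal length, an entry for each row: "slide": the shift along the tool's x, y, z in mm, a list of three; "roll": the turn about the tool's z in degrees; "claw": the opening, from 0 (shut) to 1 (fully open). A call has exactly 8 rows; each row is the pose to reach, as a shift and turn from the pose commanded when the call began, along the tool's axes at that moment; what a row does not reach only later rows make up. A row lasts 1/12 s, in which the tool goes at most 41.7 mm and 7.16 degrees, less where a joint would pass 70% of its speed; a pose out of reach is approached as far as the arm can. A call with a gripper value outside its range is refused whole. The fingers move at their own pace and stop on an object; "force" is the grip in N (left out, the last holds). Time passes only in rows, so rows that repeat a pose let the fingers close, or fill a call up. It gives the time, the measured TCP pose, the force, the opening and the grip force at its end, in the units of the state.
- bot.get_obs(): the state, without advancing time (a new reading comes with each control period).
- bot.read_camera(name): name is "side" or "top" or "wrist"; returns the picture (480x640x3 uint8, red, green, blue); there is no depth.
- bot.camera_model(name): a dict with "camera_matrix" (3x3 intrinsics, pixels), "camera_from_world" (4x4, takes a point from world to camera coordinates). Camera axes: x right, y down, z forward; pixel columns grow to the right and rows downward; lengths in m; the calibration is good to about 2 mm. A picture is of the moment at which its call begins: read the wrist's pose just before it. camera_model takes no time and is no camera call; for the wrist camera it gives the pose at the moment of the call.
- bot.hand_in(): hands the job in; it is judged then, once.
The state is a dict: "t": time; "q": joint angles; "joint_vel": joint speeds; "joint_torque": joint torques, N m; "eef_pos": TCP position; "tool_rot": TCP orientation; "contact_force": force on the tool from outside, world axes, zero at the start; "torque": the same for the moment, N m; "gripper_width": opening from 0.0 (shut) to 1.0 (fully open); "grasp_force": force on a finger pad.
Only numpy, scipy, OpenCV 4.12 (cv2) and the standard library are available. Lean on these libraries where they do the work, as an engineer would, in place of code of your own. Each camera call takes 0.05 s, during which the arm holds its last target. There are 200 camera calls.

## Task

Leak-check the marked part of the sample chamber's lid seam: first swing the orange hold-down arm all the way over to the green-mark side, out of the way, then take the yellow leak pen from its fork stand and guide its tip slowly (about 3 cm per second) along the black seam from the green mark, round the two corners nearest the robot, to the red mark, keeping the tip on the seam or no more than a few millimetres above it and never pressing hard or moving fast close to the lid. Then hang the pen back upright in its fork with its collar resting on the prongs, never laying or dropping it on the bench; leave the hold-down arm swung aside and all the other things standing where they are.

Things in the scene. Friction and masses are not known exactly. Their poses are not given: they have to be found in the camera images.
- chamber: Low aluminium chamber, fixed, 140 (x) x 170 (y) x 60 mm high, white lid flush in its top; origin: centre of underside, -x side nearest the robot. The black seam is a rectangle on the flat top at x = +-50, y = +-65. Green mark: start, at (0, 65); red mark: end, (0, -65). On top: 3 black knobs 14 wide, 9 high at (-26, +-43), (28, 43); brass port 16 wide, 28 high at (60, -72)
- seam0 (a point): point 0 of 0 to 8 along the marked seam, in order of travel, on the chamber's top face: green-marked start
- seam1 (a point): point 1 of 0 to 8 along the marked seam, in order of travel, on the chamber's top face: 25 mm on from the start, half way to the first corner
- seam2 (a point): point 2 of 0 to 8 along the marked seam, in order of travel, on the chamber's top face: first corner (square)
- seam3 (a point): point 3 of 0 to 8 along the marked seam, in order of travel, on the chamber's top face: on the front run, a quarter along
- seam4 (a point): point 4 of 0 to 8 along the marked seam, in order of travel, on the chamber's top face: on the front run, half way
- seam5 (a point): point 5 of 0 to 8 along the marked seam, in order of travel, on the chamber's top face: on the front run, three quarters along
- seam6 (a point): point 6 of 0 to 8 along the marked seam, in order of travel, on the chamber's top face: second corner (square)
- seam7 (a point): point 7 of 0 to 8 along the marked seam, in order of travel, on the chamber's top face: 25 mm past the second corner
- seam8 (a point): point 8 of 0 to 8 along the marked seam, in order of travel, on the chamber's top face: red-marked end
- holddown (a joint): angle (rad) of the orange hold-down arm about its upright pin on the chamber's far flange: 0 = points to the chamber's -x, across the front seam; grows as it swings to the chamber's +y (green-mark) side. Range -0.4 to 1.5, starts at -0.35 to 0.45. Dry friction 0.12 N m (about 1 N at the post); stays where left. The marked seam is clear from 1.25 up
- holddown_pivot (a point): on the arm's pin axis, at chamber (60, 0, 80) mm; the arm is a flat bar 127 mm long from the pin to its free end, 16 mm wide, 10 mm thick, its underside 15 mm and its top 25.5 mm above the lid
- holddown_post (a point): top centre of the steel post on the hold-down arm, 12 mm diameter, 120 mm from the pin axis, standing from the bar's top up to 58 mm above the lid (34 mm tall): push it sideways
- pen: yellow cordless leak pen, 153 mm long, about 0.11 kg. Origin: the very end of its tip; z runs up along the pen to the handle. Blunt 8 mm tip; steel shaft 12 mm diameter from 22 to 85 mm up; black collar 30 mm diameter, 85 to 91 mm; square handle 18 x 18 mm (flats across its x and y), 91 to 153 mm, best gripped about 128 mm up
- pen_collar (a point): centre of the collar's underside, 85 mm up the pen's axis
- stand: grey fork stand, fixed, left or right of the chamber. Origin: on the bench below the fork's seat. Base 100 x 80 x 12 mm, x = -38 to 62; post behind at x = 35 to 51; two prongs 13 wide, 10 thick, 20 mm apart, x = -21 to 25, closed behind x = 21, open to its -x. Prong tops are 105 mm above the bench; nothing of it is higher
- stand_seat (a point): where the centre of the pen's collar underside rests: midway between the prongs, level with their top
- rack: blue rack of capped tubes, fixed, 70 x 100 mm, 80 mm high; origin: centre of its underside. On the side of the chamber away from the fork stand
- wash_bottle: white bottle, 64 mm diameter, 190 mm tall; origin: centre of its underside. A bystander, as are the next five
- amber_bottle: amber bottle, 60 mm diameter, 140 mm tall; origin: centre of its underside
- beaker: clear beaker, 72 mm diameter, 85 mm tall; origin: centre of its underside
- jar: clear jar with a blue cap, 52 mm diameter, 55 mm tall; origin: centre of its underside
- vial: small clear vial with a white cap, 22 mm diameter, 42 mm tall, standing on the chamber's lid near the red-mark side; origin: centre of its underside
- tip_box: green closed box, 70 x 100 x 45 mm; origin: centre of its underside
Things that resemble listed ones, but are neither listed nor needed, are in the scene too. What is shaped like the stand but brown is not meant. What is shaped like the pen but blue is not meant.

How it is judged:
By the outcome, as a careful person would: the job done as asked, in the order asked, and still so for the second after the job is handed in, with the robot touching nothing.
It also fails if it takes over 72 s, if anything falls off the work surface, if the arm or the gripper's body presses on something with over 40 N, if the wrist force passes 120 N, or if a joint passes its speed limit or range.

## Working session

There is one attempt and no reset: what is moved stays moved. The work goes in short steps, Python scripts to look and compute and a tool call to move; the robot and the scene stay as the last step left them, time stands still between calls to the robot, and variables do not carry over. Pictures are saved under pics/ and viewed, at most 10 in all, crops included, and the job is handed in when it is done.

Besides the shell and the picture viewer there is one more tool, called as name(argument=value, ...), one argument or row to a line, values as JSON. send_rows: Moves the arm, as the interface text tells. Its arguments: {"type":"object","properties":{"slide":{"type":"array","items":{"type":"array","items":{"type":"number"}}},"roll":{"type":"array","items":{"type":"number"}},"claw":{"type":"array","items":{"type":"number"}},"force":{"type":"number"}},"required":["slide","roll","claw"]}

```bash
mkdir -p pics; python3 - <<'E'
from station import bot
import cv2,numpy as np
for n in("top","side"):
    cv2.imwrite(f"pics/{n}0.png",bot.read_camera(n)[:,:,::-1]); m=bot.camera_model(n); print(n,m)
o=bot.get_obs();print(o,bot.grip_depth)
E
```

```text
top {'camera_matrix': array([[493.99179848,   0.        , 314.30998384],
       [  0.        , 493.99179848, 237.27898997],
       [  0.        ,   0.        ,   1.        ]]), 'camera_from_world': array([[-0.04039596, -0.99918061,  0.00250535,  0.08352782],
       [-0.97809623,  0.03903087, -0.20446111,  0.49375179],
       [ 0.20419579, -0.01070988, -0.97887148,  1.27286921],
       [ 0.        ,  0.        ,  0.        ,  1.        ]])}
side {'camera_matrix': array([[569.70935883,   0.        , 320.60729773],
       [  0.        , 569.70935883, 249.45580711],
       [  0.        ,   0.        ,   1.        ]]), 'camera_from_world': array([[-0.99338829, -0.11451585, -0.00811364,  0.52044665],
       [-0.04978878,  0.49342659, -0.86836126,  0.07144065],
       [ 0.10344461, -0.86221594, -0.4958658 ,  1.29226435],
       [ 0.        ,  0.        ,  0.        ,  1.        ]])}
{'t': 0.1, 'q': array([ 1.15187905,  0.47774074,  0.02233129,  1.55632043, -0.01147208,
        1.10932643, -0.08306387]), 'joint_vel': array([-0.00114647, -0.00107744,  0.0002041 , -0.00404844, -0.00015001,
        0.00071248,  0.00104817]), 'joint_torque': array([ 3.90105561e-03, -5.97759283e+01,  1.61373261e+00, -2.81949824e+01,
        1.28905463e-02,  5.18428569e-03,  3.01616967e-05]), 'eef_pos': array([ 0.20626759, -0.64215786,  0.23042069]), 'tool_rot': array([-8.09438696e-04,  9.87941902e-01,  1.54822813e-01, -1.98433792e-04]), 'contact_force': array([ 0.56903448, -0.40256853, -0.46874703]), 'torque': array([ 0.04095186, -0.0156475 ,  0.03795606]), 'grasp_force': 0.0, 'gripper_width': 0.9951082736843528} 0.0187
```

View pics/top0.png

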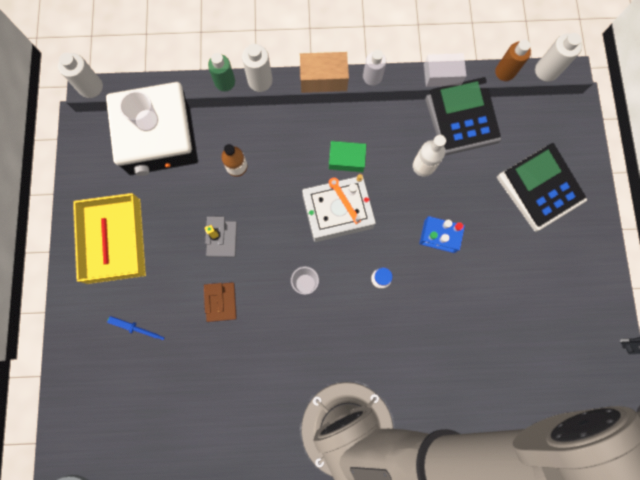

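View pics/side0.png

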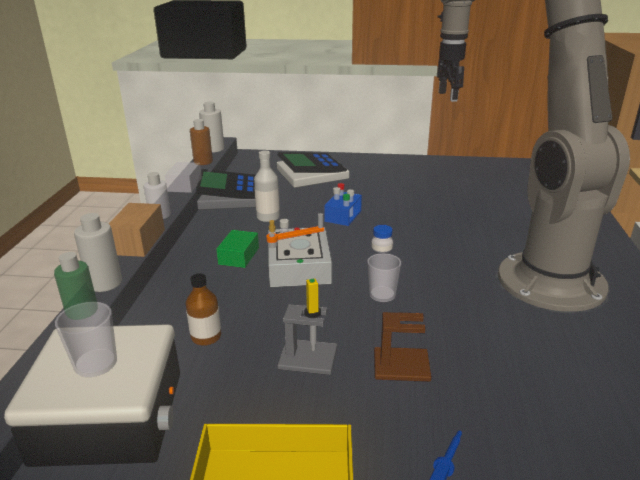

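The top view shows the chamber near (340,208), the stand with the pen at (215,235), the brown decoy at (220,300), and the orange arm running from (335,184) to (358,222). I'll enlarge both views.

```bash
python3 - <<'E'
import cv2
a=cv2.imread("pics/top0.png")[140:270,195:385];b=cv2.imread("pics/side0.png")[205:375,260:350]
cv2.imwrite("pics/topc.png",cv2.resize(a,None,fx=4.2,fy=4.2,interpolation=cv2.INTER_CUBIC))
c=cv2.imread("pics/side0.png")[210:375,255:350]
cv2.imwrite("pics/sidec.png",cv2.resize(c,None,fx=3.6,fy=3.6,interpolation=cv2.INTER_CUBIC))
E
```

```text
(no output)
```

View pics/topc.png

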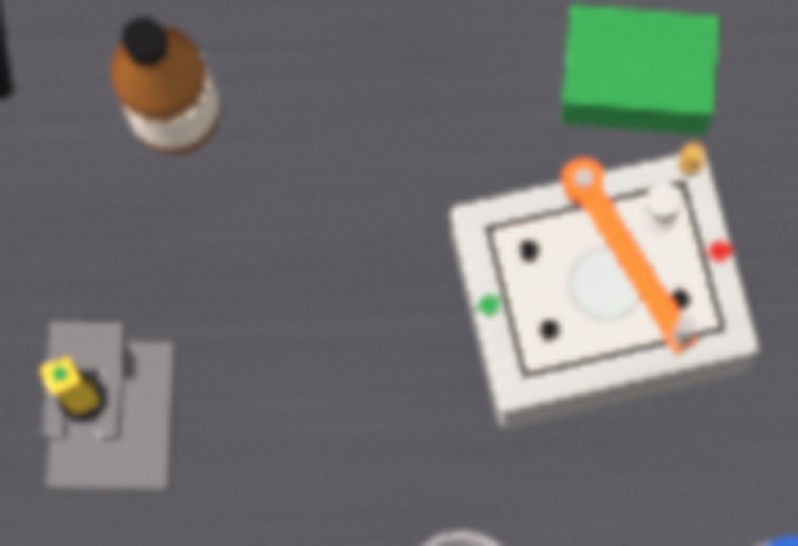

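View pics/sidec.png

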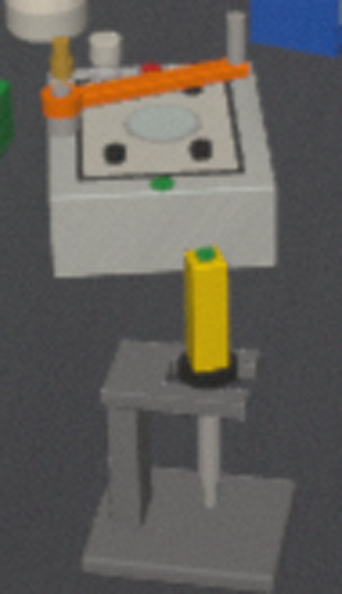

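Crop readings in topc/sidec pixels: seam corners are at (488,228), (684,183), (722,327) and (527,375). The post top is near (690,318), with the pen top at (60,373) top and (205,254) side. I'll fit the poses from both views.

```bash
cat > h.py <<'E'
from station import bot
import numpy as np, cv2
from scipy.optimize import least_squares
from scipy.spatial.transform import Rotation as R
def proj(P,m):
    P=np.atleast_2d(P);T=m["camera_from_world"];K=m["camera_matrix"]
    c=(P@T[:3,:3].T+T[:3,3])@K.T
    return c[:,:2]/c[:,2:]
def T2(p,L):
    L=np.atleast_2d(L).astype(float)/1000;c,s=np.cos(p[2]),np.sin(p[2])
    return np.c_[p[0]+c*L[:,0]-s*L[:,1],p[1]+s*L[:,0]+c*L[:,1],L[:,2]]
top=lambda u:(np.array(u,float)+.5)/4.2-.5+[195,140]
side=lambda u:(np.array(u,float)+.5)/3.6-.5+[255,210]
def fit(obs,x0):
    f=lambda p:np.concatenate([(proj(T2(p,L),m)-u).ravel() for m,L,u in obs])
    r=least_squares(f,x0,loss="soft_l1");return r.x,f(r.x).reshape(-1,2)
def tri(obs,x0):
    return least_squares(lambda p:np.concatenate([(proj(p,m)-u).ravel() for m,u in obs]),x0).x
def tool():
    o=bot.get_obs();q=o["tool_rot"];return o,R.from_quat(np.r_[q[1:],q[0]])
def shift(target): # world delta -> tool mm
    o,r=tool();return r.inv().apply(np.array(target)-o["eef_pos"])*1000
E
cat > fit0.py <<'E'
from h import *
mt,ms=bot.camera_model("top"),bot.camera_model("side")
np.set_printoptions(precision=4,suppress=True)
ch,e=fit([(mt,[[50,65,60],[50,-65,60],[-50,-65,60],[-50,65,60],[70,85,60],[-70,85,60],[-70,-85,60]],top([[488,228],[684,183],[722,327],[527,375],[452,208],[503,413],[758,350]])),
 (ms,[[50,65,60],[-50,65,60],[70,85,60],[-70,85,60]],side([[80,178],[241,171],[50,194],[274,188]]))],[.65,0,0])
print("chamber",ch);print(e.round(1).tolist())
st,e=fit([(mt,[[-38,40,12],[-38,-40,12],[62,-40,12],[-21,23,105],[-21,-23,105]],top([[48,488],[167,488],[172,342],[43,437],[118,438]])),
 (ms,[[-38,40,12],[62,40,12],[-38,-40,12]],side([[273,578],[84,567],[295,482]]))],[.6,.3,0])
print("stand",st);print(e.round(1).tolist())
print("pentop",tri([(mt,top([60,374])),(ms,side([205,254]))],[.6,.3,.17]))
print("seat",T2(st,[0,0,105]),"seattop",T2(st,[0,0,173]))
post=tri([(mt,top([688,322])),(ms,side([236,14]))],[.6,0,.12]);piv=T2(ch,[60,0,80])[0]
d=post-piv;print("post",post,"r",np.hypot(d[0],d[1]),"ang",(np.pi+ch[2]-np.arctan2(d[1],d[0])+np.pi)%(2*np.pi)-np.pi,"piv",piv)
S=T2(ch,[[0,65,60],[-25,65,60],[-50,65,60],[-50,0,60],[-50,-65,60],[0,-65,60]]);print(S)
E
python3 fit0.py
```

```text
chamber [ 0.5784 -0.0057  0.2018]
[[0.2, 0.3], [-0.2, 0.1], [0.4, 0.4], [-0.2, 0.3], [-0.2, -0.1], [0.0, 0.1], [1.0, 0.2], [-0.3, 0.4], [-0.3, 0.0], [-1.0, 1.1], [0.4, -0.6]]
stand [ 0.4997  0.3221 -0.0269]
[[-0.6, 0.8], [0.3, 0.4], [-0.2, -0.4], [-0.3, 0.2], [-0.2, -0.2], [0.7, 0.4], [-1.4, -1.5], [-0.1, -1.1]]
pentop [0.5016 0.3202 0.1746]
seat [[0.4997 0.3221 0.105 ]] seattop [[0.4997 0.3221 0.173 ]]
post [ 0.531  -0.0506  0.1201] r 0.12045608612684006 ang -0.29063297681283373 piv [0.6372 0.0063 0.08  ]
[[ 0.5653  0.058   0.06  ]
 [ 0.5408  0.053   0.06  ]
 [ 0.5164  0.0479  0.06  ]
 [ 0.5294 -0.0157  0.06  ]
 [ 0.5424 -0.0794  0.06  ]
 [ 0.5914 -0.0694  0.06  ]]
```

```bash
python3 - <<'E'
from h import *
np.set_printoptions(precision=3,suppress=True)
o,r=tool();print(r.as_matrix(),shift([.553,-.079,.2]))
E
```

```text
[[ 0.952  0.306 -0.001]
 [ 0.306 -0.952  0.002]
 [-0.    -0.002 -1.   ]] [ 502.391 -430.039   31.064]
```

send_rows(
  slide=[
    [31,-26,0],
    [62,-53,2],
    [93,-80,4],
    [124,-106,6],
    [155,-133,8],
    [186,-160,10],
    [217,-186,12],
    [250,-214,14],
  ],
  roll=[0,0,0,0,0,0,0,0],
  claw=[0.5,0,0,0,0,0,0,0],
)

```text
t: 0.77
eef_pos: [0.3784, -0.3621, 0.2171]
tool_rot: [-0.0, 0.988, 0.155, -0.0]
contact_force: [1.4, -0.8, -0.5]
gripper_width: -0.001
grasp_force: 0.0
```

send_rows(
  slide=[
    [31,-26,2],
    [62,-53,4],
    [93,-80,6],
    [124,-106,8],
    [155,-133,10],
    [186,-160,12],
    [217,-186,14],
    [252,-216,17],
  ],
  roll=[0,0,0,0,0,0,0,0],
  claw=[0,0,0,0,0,0,0,0],
)

```text
t: 1.43
eef_pos: [0.5501, -0.0835, 0.2005]
tool_rot: [0.0, 0.988, 0.155, -0.0]
contact_force: [0.9, -1.0, -0.4]
gripper_width: -0.003
grasp_force: 0.0
```

```bash
python3 - <<'E'
from h import *
np.set_printoptions(precision=3,suppress=True)
o,r=tool();print(o["t"],o["q"],o["eef_pos"],r.as_matrix()[:,0],shift([.553,-.079,.095]))
cv2.imwrite("pics/w1.png",bot.read_camera("wrist")[:,:,::-1])
E
```

```text
1.4333 [ 0.265  0.332 -0.279  1.859  0.11   0.966 -1.322] [ 0.55  -0.083  0.201] [ 0.952  0.305 -0.   ] [  4.129  -3.405 105.502]
```

View pics/w1.png

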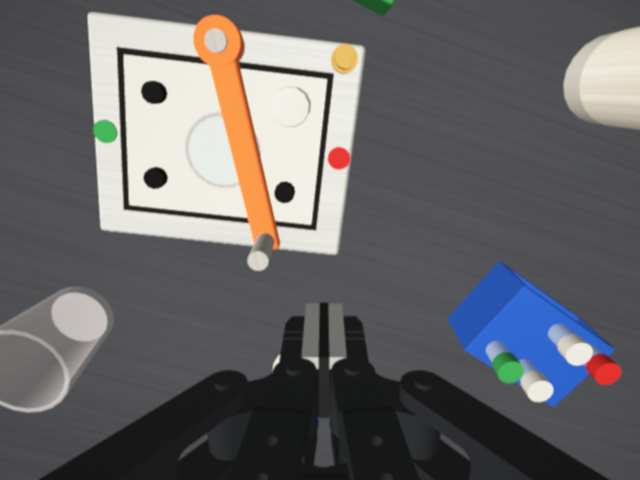

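send_rows(
  slide=[
    [4,-2,13],
    [4,-2,26],
    [4,-2,40],
    [4,-2,54],
    [4,-2,67],
    [4,-2,80],
    [4,-2,93],
    [4,-2,105],
  ],
  roll=[0,0,0,0,0,0,0,0],
  claw=[0,0,0,0,0,0,0,0],
)

```text
t: 2.15
eef_pos: [0.5516, -0.0834, 0.094]
tool_rot: [0.0, 0.988, 0.154, -0.001]
contact_force: [0.5, -0.3, 0.3]
gripper_width: 0.001
grasp_force: 0.0
```

```bash
python3 - <<'E'
from h import *
np.set_printoptions(precision=3,suppress=True)
o,r0=tool();print(o["eef_pos"],o["contact_force"])
# plan: finger centre on radius .12 circle at angle a; yaw so that tool -y = tangent; per-call shifts
yaw0=.2018;piv=np.array([.6372,.0063]);z=.095
prev=None
def pose(a):
    f=yaw0+np.pi-a; p=np.r_[piv+.12*np.array([np.cos(f),np.sin(f)]),z]
    t=np.arctan2(-np.cos(f),np.sin(f)); return p,t-np.pi/2   # tool yaw
p,y=o["eef_pos"],np.arctan2(r0.as_matrix()[1,0],r0.as_matrix()[0,0])
for a in np.arange(-.35,1.36,.24375):
    rows=[]
p0,y0=p,y; A=np.linspace(-.59,1.30,41)[1:]
for k in range(5):
    rows=[];rl=[]
    for a in A[8*k:8*k+8]:
        q,yy=pose(a); d=q[:2]-p0[:2];c,s=np.cos(y0),np.sin(y0)
        rows.append([round(c*d[0]+s*d[1],3)*1000,round(s*d[0]-c*d[1],3)*1000]); rl.append(round(np.degrees(y0-yy)))
    print(k,np.array(rows).round().astype(int).tolist(),rl)
    p0,y0=q,yy
E
```

```text
[ 0.552 -0.083  0.094] [ 0.45  -0.276  0.277]
0 [[0, -9], [-2, -14], [-4, -19], [-6, -25], [-8, -30], [-9, -36], [-10, -41], [-11, -47]] [-25, -22, -20, -17, -14, -11, -9, -6]
1 [[0, -6], [1, -11], [1, -17], [2, -23], [3, -28], [5, -34], [7, -39], [8, -44]] [3, 5, 8, 11, 14, 16, 19, 22]
2 [[0, -6], [1, -11], [1, -17], [2, -23], [3, -28], [5, -34], [7, -39], [8, -44]] [3, 5, 8, 11, 14, 16, 19, 22]
3 [[0, -6], [1, -11], [1, -17], [2, -23], [3, -28], [5, -34], [7, -39], [8, -44]] [3, 5, 8, 11, 14, 16, 19, 22]
4 [[0, -6], [1, -11], [1, -17], [2, -23], [3, -28], [5, -34], [7, -39], [8, -44]] [3, 5, 8, 11, 14, 16, 19, 22]
```

The wrist view shows the post (258,258), the vial (290,105) and the rack. The way is clear, so I'll push the post round.

send_rows(
  slide=[
    [0,-9,0],
    [-2,-14,0],
    [-4,-19,0],
    [-6,-25,0],
    [-8,-30,0],
    [-9,-36,0],
    [-10,-41,0],
    [-11,-47,0],
  ],
  roll=[-6,-12,-14,-14,-14,-11,-9,-6],
  claw=[0,0,0,0,0,0,0,0],
)

```text
t: 2.82
eef_pos: [0.5278, -0.0409, 0.0958]
tool_rot: [0.0, 0.979, 0.204, 0.0]
contact_force: [0.3, -1.8, 0.1]
gripper_width: 0.002
grasp_force: 0.6
```

send_rows(
  slide=[
    [0,-6,0],
    [1,-11,0],
    [1,-17,0],
    [2,-23,0],
    [3,-28,0],
    [5,-34,0],
    [7,-39,0],
    [8,-44,0],
  ],
  roll=[3,5,8,11,14,16,19,22],
  claw=[0,0,0,0,0,0,0,0],
)

```text
t: 3.48
eef_pos: [0.5175, 0.003, 0.0959]
tool_rot: [0.0, 1.0, 0.013, 0.0]
contact_force: [0.9, -1.1, -0.5]
gripper_width: 0.0
grasp_force: 0.6
```

send_rows(
  slide=[
    [0,-6,0],
    [1,-11,0],
    [1,-17,0],
    [2,-23,0],
    [3,-28,0],
    [5,-34,0],
    [7,-39,0],
    [8,-44,0],
  ],
  roll=[3,5,8,11,14,16,19,22],
  claw=[0,0,0,0,0,0,0,0],
)

```text
t: 4.15
eef_pos: [0.5239, 0.0471, 0.0958]
tool_rot: [0.0, 0.984, -0.178, 0.0]
contact_force: [0.2, -0.7, -1.0]
gripper_width: -0.001
grasp_force: 0.6
```

send_rows(
  slide=[
    [0,-6,0],
    [1,-11,0],
    [1,-17,0],
    [2,-23,0],
    [3,-28,0],
    [5,-34,0],
    [7,-39,0],
    [8,-44,0],
  ],
  roll=[3,5,8,11,14,16,19,22],
  claw=[0,0,0,0,0,0,0,0],
)

```text
t: 4.82
eef_pos: [0.5465, 0.0856, 0.0957]
tool_rot: [0.0, 0.932, -0.362, -0.0]
contact_force: [-0.5, -1.7, -0.1]
gripper_width: -0.003
grasp_force: 0.6
```

```bash
python3 - <<'E'
from h import *
np.set_printoptions(precision=3,suppress=True)
o,r=tool();x=r.as_matrix()[:,0]
d=o["eef_pos"]-[.6372,.0063,0]
print(o["t"],o["q"],o["eef_pos"],o["contact_force"],x,"ang",.2018+np.pi-np.arctan2(d[1],d[0]),np.hypot(d[0],d[1]))
cv2.imwrite("pics/t2.png",cv2.resize(bot.read_camera("top")[140:270,195:385,::-1],None,fx=4.2,fy=4.2,interpolation=2))
E
```

```text
4.8167 [-0.236  0.45  -0.041  1.962  0.027  0.732 -2.606] [0.546 0.086 0.096] [-0.486 -1.709 -0.114] [ 0.737 -0.676 -0.   ] ang 0.9200248430073525 0.12050311175847045
```

View pics/t2.png

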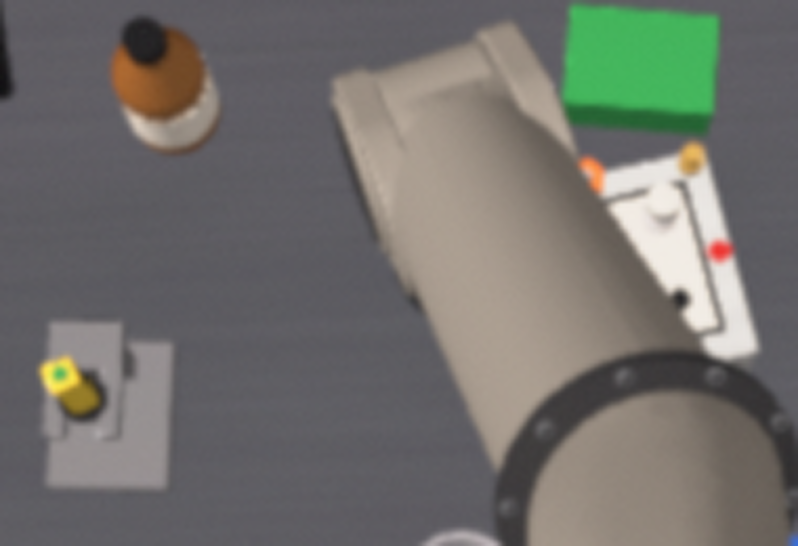

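The arm hides the post, but the 1.7 N force shows it is still in contact. Joint 7 is close to its range, so I'll finish with little roll.

send_rows(
  slide=[
    [0,-6,0],
    [1,-11,0],
    [1,-17,0],
    [2,-23,0],
    [3,-28,0],
    [5,-34,0],
    [6,-38,0],
    [7,-41,0],
  ],
  roll=[1,2,4,5,6,7,8,8],
  claw=[0,0,0,0,0,0,0,0],
)

```text
t: 5.53
eef_pos: [0.5801, 0.1116, 0.0956]
tool_rot: [0.0, 0.905, -0.425, 0.0]
contact_force: [-0.0, -1.1, 0.4]
gripper_width: 0.004
grasp_force: 0.7
```

```bash
python3 - <<'E'
from h import *
np.set_printoptions(precision=3,suppress=True)
o,r=tool();x=r.as_matrix()[:,0]
d=o["eef_pos"]-[.6372,.0063,0]
print(o["t"],o["q"],o["eef_pos"],o["contact_force"],x,"ang",.2018+np.pi-np.arctan2(d[1],d[0]),np.hypot(d[0],d[1]))
cv2.imwrite("pics/w2.png",bot.read_camera("wrist")[:,:,::-1])
E
```

```text
5.5333 [-0.291  0.499 -0.007  1.875  0.005  0.768 -2.748] [0.58  0.112 0.096] [-0.043 -1.067  0.378] [ 0.639 -0.769  0.   ] ang 1.2761077899279258 0.11977733292049936
```

View pics/w2.png

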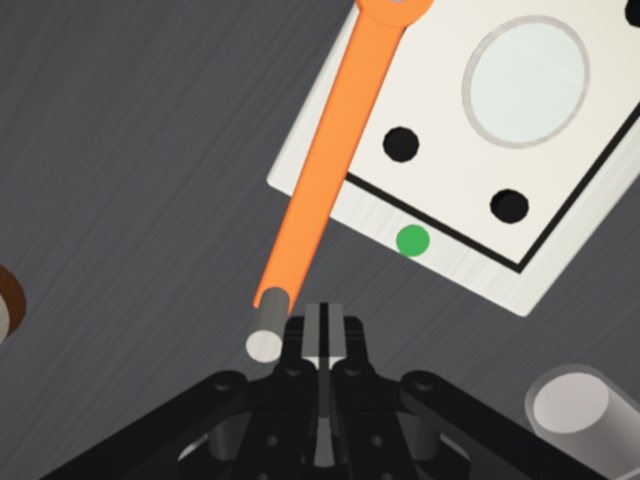

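The hold-down now lies across to the green side, with the post top at (264,346). I'll check its angle, then back off, lift, and go to look at the pen.

```bash
python3 - <<'E'
from h import *
m=bot.camera_model("wrist")
f=lambda a:(lambda b:proj([.6372+.12*np.cos(b),.0063+.12*np.sin(b),.118],m)[0])(.2018+np.pi-a)
for a in(1.3,1.35,1.4,1.45,1.5):print(a,f(a).round())
E
```

```text
1.3 [316. 352.]
1.35 [298. 348.]
1.4 [281. 343.]
1.45 [264. 338.]
1.5 [246. 332.]
```

send_rows(
  slide=[
    [0,10,-2],
    [0,16,-25],
    [0,12,-65],
    [-30,0,-100],
    [-65,-4,-135],
    [-100,-7,-165],
    [-134,-7,-175],
    [-134,-7,-175],
  ],
  roll=[0,0,-7,-14,-21,-28,-35,-42],
  claw=[0,0,0,0,0,0.5,1,1],
)

```text
t: 6.25
eef_pos: [0.4963, 0.2249, 0.2748]
tool_rot: [-0.003, 0.998, -0.065, 0.002]
contact_force: [-0.9, 0.6, -0.4]
gripper_width: 0.419
grasp_force: 0.0
```

send_rows(
  slide=[
    [0,0,0],
    [0,0,0],
    [0,0,0],
    [0,0,0],
    [0,0,0],
    [0,0,0],
    [0,0,0],
    [0,0,0],
  ],
  roll=[-7,-14,-21,-28,-35,-42,-49,-56],
  claw=[1,1,1,1,1,1,1,1],
)

```text
t: 6.92
eef_pos: [0.4985, 0.2183, 0.2707]
tool_rot: [0.0, 0.913, 0.408, -0.0]
contact_force: [0.5, -0.1, 0.2]
gripper_width: 1.001
grasp_force: 0.0
```

send_rows(
  slide=[
    [0,0,0],
    [0,0,0],
    [0,0,0],
    [0,0,0],
    [0,0,0],
    [0,0,0],
    [0,0,0],
    [0,0,0],
  ],
  roll=[-7,-14,-21,-28,-35,-42,-42,-42],
  claw=[1,1,1,1,1,1,1,1],
)

```text
t: 7.58
eef_pos: [0.4988, 0.2184, 0.2707]
tool_rot: [0.0, 0.71, 0.705, -0.0]
contact_force: [-0.3, 0.2, 0.1]
gripper_width: 0.998
grasp_force: 0.0
```

```bash
python3 - <<'E'
from h import *
np.set_printoptions(precision=3,suppress=True)
o,r=tool();m=bot.camera_model("wrist")
print(o["t"],o["q"],o["eef_pos"],r.as_matrix()[:,0])
im=bot.read_camera("wrist")[:,:,::-1]
np.save("pics/w3.npy",im);np.savez("w3m.npz",**m)
print(proj([[.5016,.3202,.174],[.5,.322,.105],[.5,.322,.111]],m))
u=proj([[.5016,.3202,.174]],m)[0].astype(int);y,x=max(0,u[1]-75),max(0,u[0]-100)
c=im[y:y+190,x:x+200];print(x,y,c.shape);cv2.imwrite("pics/w3.png",cv2.resize(c,None,fx=3.15,fy=3.15,interpolation=2))
E
```

```text
7.5833 [-0.153  0.26  -0.447  1.798  0.124  1.111 -0.649] [0.499 0.218 0.271] [ 0.007  1.    -0.   ]
[[329.872  56.836]
 [326.067  61.443]
 [326.117  60.873]]
229 0 (190, 200, 3)
```

View pics/w3.png

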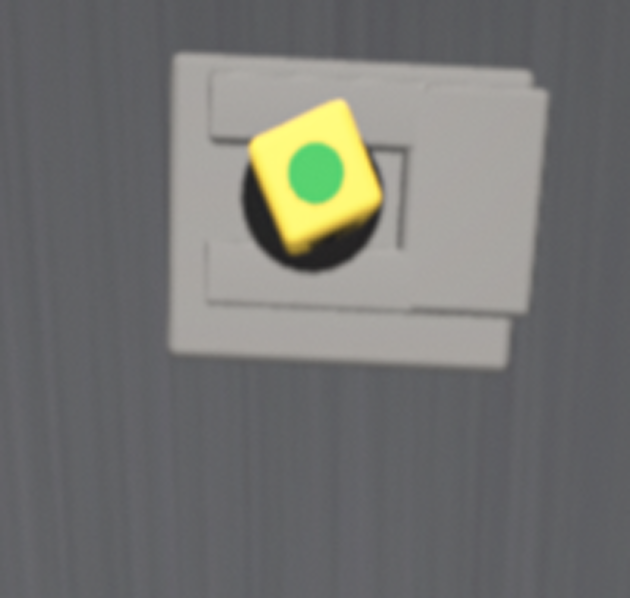

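The pen hangs in the seat (green dot at crop (316,173)). Its handle is turned about 25°, with corners at (250,148), (342,100), (381,195) and about (293,245).

```bash
python3 - <<'E'
from h import *
np.set_printoptions(precision=4,suppress=True)
m=dict(np.load("w3m.npz"))
cv=lambda u:(np.array(u,float)+.5)/3.15-.5+[229,0]
for z in(.171,.173):
  K=m["camera_matrix"];T=m["camera_from_world"]
  C=-T[:3,:3].T@T[:3,3]
  def bp(u,z):
    d=T[:3,:3].T@np.linalg.solve(K,np.r_[u,1]);return C+d*(z-C[2])/d[2]
  P=np.array([bp(cv(u),z)[:2] for u in([250,148],[342,100],[381,195],[293,245])]);g=bp(cv([316,173]),z)
  e=np.roll(P,-1,0)-P
  print(z,g,P.mean(0),np.hypot(*e.T),np.degrees(np.arctan2(e[:,1],e[:,0]))%90)
c=bp(cv([312,201]),.111);print("collar",c)
# stand prong corners ->seat
st,e=fit([(m,[[-21,23,105],[-21,10,105],[21,10,105],[21,-10,105],[-21,-10,105],[-21,-23,105]],cv([[211,70],[211,140],[407,148],[401,249],[207,243],[206,302]]))],[.5,.32,0]);print("stand",st,e.round(1).tolist())
# pen handle fit
sq=[[-9,9,173],[9,9,173],[9,-9,173],[-9,-9,173]]
pn,e=fit([(m,sq,cv([[250,148],[342,100],[381,195],[293,245]]))],[.5,.32,.4]);print("pen",pn,np.degrees(pn[2]),e.round(1).tolist())
print(shift(np.r_[pn[:2],.2]))
E
```

```text
0.171 [0.5012 0.3215 0.171 ] [0.5013 0.3216] [0.0169 0.016  0.0168 0.0168] [24.977  24.4572 27.5602 24.845 ]
0.173 [0.5011 0.3214 0.173 ] [0.5012 0.3214] [0.0168 0.0159 0.0167 0.0166] [24.977  24.4572 27.5602 24.845 ]
collar [0.501  0.3204 0.111 ]
stand [ 0.4999  0.322  -0.0506] [[-0.0, 0.4], [-0.4, -0.2], [0.1, 0.2], [-0.0, -0.0], [0.2, -0.9], [0.2, 0.4]]
pen [0.5013 0.3215 0.4581] 26.244506889737664 [[-1.8, -0.6], [-0.1, -2.5], [2.5, 1.0], [0.0, 1.5]]
[103.0787   1.6942  70.6559]
```

send_rows(
  slide=[
    [20,0,10],
    [40,1,20],
    [60,1,30],
    [80,2,40],
    [103,2,50],
    [103,2,60],
    [103,2,60],
    [103,2,60],
  ],
  roll=[-5,-10,-15,-20,-25,-25,-25,-25],
  claw=[1,1,1,1,1,1,1,1],
)

```text
t: 8.3
eef_pos: [0.5013, 0.3208, 0.21]
tool_rot: [-0.0, 0.54, 0.842, -0.001]
contact_force: [-0.7, 0.1, 0.4]
gripper_width: 0.998
grasp_force: 0.0
```

```bash
python3 - <<'E'
from h import *
np.set_printoptions(precision=4,suppress=True)
o,r=tool();print(o["t"],o["q"],o["eef_pos"],r.as_matrix()[:,0],shift([.5012,.3212,.129]))
E
```

```text
8.3 [-0.2663  0.4198 -0.5314  1.7449  0.2417  1.0442 -0.4525] [0.5013 0.3208 0.21  ] [-0.4169  0.909  -0.001 ] [ 0.4783  0.2279 81.0463]
```

send_rows(
  slide=[
    [0,0,10],
    [0,0,22],
    [0,0,34],
    [0,0,46],
    [0,0,58],
    [0,0,70],
    [0,0,78],
    [0,0,81],
  ],
  roll=[0,0,0,0,0,0,0,0],
  claw=[1,1,1,1,1,1,1,1],
)

```text
t: 8.97
eef_pos: [0.5008, 0.3212, 0.1276]
tool_rot: [-0.001, 0.539, 0.842, -0.001]
contact_force: [-0.8, -0.1, 0.0]
gripper_width: 1.002
grasp_force: 0.0
```

send_rows(
  slide=[
    [0,0,0],
    [0,0,0],
    [0,0,0],
    [0,0,0],
    [0,0,0],
    [0,0,0],
    [0,0,0],
    [0,0,0],
  ],
  roll=[0,0,0,0,0,0,0,0],
  claw=[0.7,0.5,0.35,0.3,0.2,0.1,0,0],
  force=50,
)

```text
t: 9.63
eef_pos: [0.5018, 0.322, 0.1302]
tool_rot: [0.0, 0.539, 0.842, 0.0]
contact_force: [0.1, -0.7, 5.0]
gripper_width: 0.201
grasp_force: 49.0
```

```bash
python3 - <<'E'
from h import *
np.set_printoptions(precision=4,suppress=True)
o,r=tool();print(o["t"],o["eef_pos"],r.as_matrix()[:,0],o["gripper_width"],o["grasp_force"],o["contact_force"])
E
```

```text
9.6333 [0.5018 0.322  0.1302] [-0.4195  0.9077 -0.    ] 0.20053100218579448 49.03924226760864 [ 0.0707 -0.7256  4.9596]
```

send_rows(
  slide=[
    [0,0,-6],
    [0,0,-20],
    [0,0,-40],
    [0,0,-60],
    [0,0,-80],
    [0,0,-100],
    [0,0,-120],
    [0,0,-135],
  ],
  roll=[0,0,0,0,0,0,0,0],
  claw=[0,0,0,0,0,0,0,0],
)

```text
t: 10.3
eef_pos: [0.5016, 0.322, 0.2665]
tool_rot: [0.0, 0.539, 0.843, 0.001]
contact_force: [1.2, 0.5, -0.5]
gripper_width: 0.205
grasp_force: 48.8
```

```bash
cat > s.py <<'E'
from h import *
import sys
np.set_printoptions(precision=4,suppress=True)
o,r=tool();print(o["t"],o["q"],o["eef_pos"],r.as_matrix()[:,0],o["gripper_width"],o["grasp_force"],o["contact_force"])
if len(sys.argv)>1: print(shift([float(v) for v in sys.argv[1:4]]))
E
python3 s.py .5653 .058 .215
```

```text
10.3 [-0.2524  0.3678 -0.5464  1.682   0.2065  1.1483 -0.421 ] [0.5016 0.322  0.2665] [-0.4196  0.9077  0.0002] 0.20458354081893657 48.77592980861664 [ 1.1628  0.4927 -0.4557]
[-266.3703  -53.0699   51.4049]
```

send_rows(
  slide=[
    [-20,-4,0],
    [-58,-12,0],
    [-97,-20,0],
    [-136,-27,0],
    [-175,-35,5],
    [-214,-43,20],
    [-246,-50,36],
    [-266,-53,44],
  ],
  roll=[0,0,0,0,0,0,0,0],
  claw=[0,0,0,0,0,0,0,0],
)

```text
t: 10.97
eef_pos: [0.5645, 0.0526, 0.2189]
tool_rot: [-0.0, 0.541, 0.841, -0.002]
contact_force: [0.2, -0.1, -0.7]
gripper_width: 0.202
grasp_force: 48.8
```

send_rows(
  slide=[
    [0,0,3],
    [0,0,6],
    [0,0,9],
    [0,0,12],
    [0,0,15],
    [0,0,18],
    [0,0,21],
    [0,0,23],
  ],
  roll=[0,0,0,0,0,0,0,0],
  claw=[0,0,0,0,0,0,0,0],
)

```text
t: 11.63
eef_pos: [0.5649, 0.0586, 0.1973]
tool_rot: [-0.0, 0.538, 0.843, -0.0]
contact_force: [0.1, -0.5, -2.1]
gripper_width: 0.208
grasp_force: 48.8
```

```bash
python3 s.py .5653 .058 .1717; python3 - <<'E'
from h import *
a=bot.read_camera("side")[:,:,::-1];b=bot.read_camera("top")[:,:,::-1]
o,r=tool();ax=r.as_matrix()[:,2]
for n in("side","top"):
    m=bot.camera_model(n);print(n,proj(np.array([o["eef_pos"]+ax*d for d in(.110,.088,.025)]),m).round(1).tolist(),proj([[.5653,.058,.06],[.5164,.0479,.06]],m).round(1).tolist())
A=cv2.resize(a[170:290,255:345],None,fx=5,fy=5,interpolation=2);B=cv2.resize(b[180:250,298:355],None,fx=6,fy=6,interpolation=2)
o=np.zeros((600,795,3),np.uint8);o[:,:450]=A;o[:420,452:452+342]=B;cv2.imwrite("pics/hov.png",o)
E
```

```text
11.6333 [ 0.1356  0.3729 -0.4375  1.8273  0.1866  0.9821  0.054 ] [0.5649 0.0586 0.1973] [-0.4203  0.9074  0.0001] 0.20842896188445167 48.82995307445526 [ 0.0868 -0.5384 -2.1156]
[-0.7023  0.1586 25.6407]
side [[298.9, 247.8], [298.6, 239.0], [297.8, 213.1]] [[299.0, 258.3], [321.3, 257.2]]
top [[315.3, 209.2], [315.4, 206.9], [315.5, 200.2]] [[315.4, 211.6], [319.9, 229.1]]
```

View pics/hov.png

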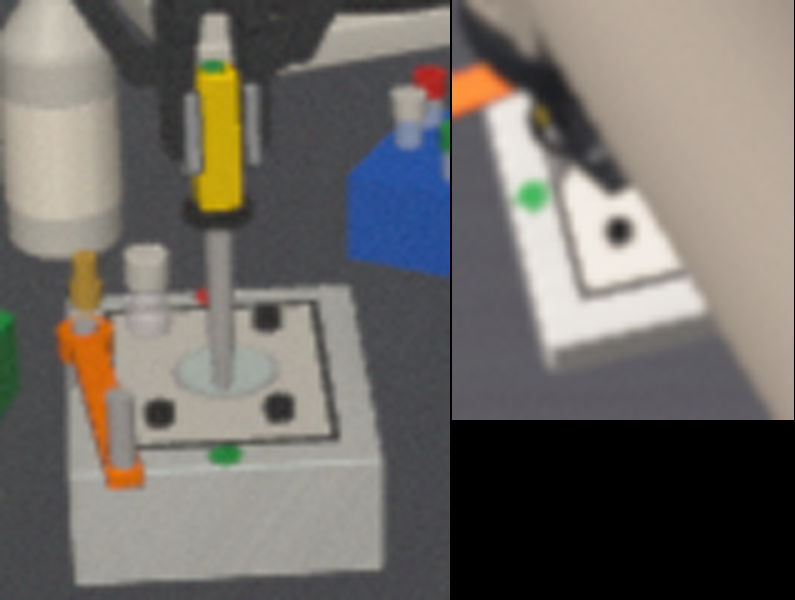

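The tip's image position (299.5,247.5) matches the prediction (298.9,247.8), and the projected seam lies on the visible seam. I'll lower slowly.

send_rows(
  slide=[
    [-0.5,0,3],
    [-0.5,0,6],
    [-0.5,0,9],
    [-0.5,0,12],
    [-0.5,0,15],
    [-0.5,0,18],
    [-0.5,0,20],
    [-0.5,0,22],
  ],
  roll=[0,0,0,0,0,0,0,0],
  claw=[0,0,0,0,0,0,0,0],
)

```text
t: 12.4
eef_pos: [0.5652, 0.0576, 0.1754]
tool_rot: [-0.0, 0.539, 0.842, -0.0]
contact_force: [0.0, -0.7, -0.0]
gripper_width: 0.201
grasp_force: 48.8
```

send_rows(
  slide=[
    [0,0,0.5],
    [0,0,1],
    [0,0,1.5],
    [0,0,2],
    [0,0,2.5],
    [0,0,3],
    [0,0,3],
    [0,0,3],
  ],
  roll=[0,0,0,0,0,0,0,0],
  claw=[0,0,0,0,0,0,0,0],
)

```text
t: 13.07
eef_pos: [0.5652, 0.0577, 0.1727]
tool_rot: [0.0, 0.539, 0.842, -0.0]
contact_force: [0.5, -0.3, -0.7]
gripper_width: 0.202
grasp_force: 48.8
```

```bash
python3 s.py .5653 .058 .1717; python3 - <<'E'
from h import *
o,r=tool()
S=T2([.5784,-.0057,.2018],[[0,65,60],[-50,65,60],[-50,-65,60],[0,-65,60]])
for a,b in zip(S,S[1:]):print((r.inv().apply(b-a)*1000).round(2))
E
```

```text
13.0667 [ 0.1296  0.4013 -0.4305  1.8498  0.2042  0.9338  0.04  ] [0.5652 0.0577 0.1727] [-0.4196  0.9077 -0.    ] 0.20221802746282258 48.82975995540619 [ 0.5471 -0.2995 -0.6765]
[0.2592 0.2057 0.9753]
[ 11.46 -48.67  -0.  ]
[-1.2654e+02 -2.9780e+01  1.0000e-02]
[-11.46  48.67   0.  ]
```

send_rows(
  slide=[
    [0.3,-1.5,0.3],
    [0.9,-3.9,0.6],
    [1.5,-6.3,0.9],
    [2.1,-8.8,1],
    [2.6,-11.2,1],
    [3.2,-13.6,1],
    [3.8,-16.1,1],
    [4.4,-18.5,1],
  ],
  roll=[0,0,0,0,0,0,0,0],
  claw=[0,0,0,0,0,0,0,0],
)

```text
t: 13.73
eef_pos: [0.5463, 0.0538, 0.1717]
tool_rot: [0.0, 0.539, 0.842, -0.0]
contact_force: [-0.6, -0.5, -1.9]
gripper_width: 0.2
grasp_force: 48.8
```

send_rows(
  slide=[
    [0.6,-2.4,0],
    [1.1,-4.9,0],
    [1.7,-7.3,0],
    [2.3,-9.7,0],
    [2.9,-12.2,0],
    [3.4,-14.6,0],
    [4.0,-17.0,0],
    [4.6,-19.5,0],
  ],
  roll=[0,0,0,0,0,0,0,0],
  claw=[0,0,0,0,0,0,0,0],
)

```text
t: 14.4
eef_pos: [0.5268, 0.0499, 0.1717]
tool_rot: [0.0, 0.539, 0.842, 0.0]
contact_force: [-0.7, 0.2, -1.4]
gripper_width: 0.202
grasp_force: 48.8
```

send_rows(
  slide=[
    [0.6,-2.4,0],
    [1.1,-4.9,0],
    [1.7,-7.3,0],
    [2.3,-9.6,0],
    [2.7,-10.5,0],
    [2.7,-10.5,0],
    [0.8,-11.0,0],
    [-1.7,-11.5,0],
  ],
  roll=[0,0,0,0,0,0,0,0],
  claw=[0,0,0,0,0,0,0,0],
)

```text
t: 15.07
eef_pos: [0.5174, 0.0436, 0.1717]
tool_rot: [0.0, 0.539, 0.843, 0.0]
contact_force: [0.9, 0.4, -0.9]
gripper_width: 0.203
grasp_force: 48.8
```

```bash
python3 s.py .5424 -.0794 .1717
```

```text
15.0667 [ 0.1663  0.3272 -0.4441  1.9611  0.1785  0.8908  0.0635] [0.5174 0.0436 0.1717] [-0.42    0.9075 -0.    ] 0.2027550793813959 48.829675912857056 [ 0.8903  0.4201 -0.9243]
[-122.1475  -28.9558    0.0249]
```

send_rows(
  slide=[
    [-2.4,-0.6,0],
    [-4.9,-1.2,0],
    [-7.3,-1.7,0],
    [-9.7,-2.3,0],
    [-12.2,-2.9,0],
    [-14.6,-3.5,0],
    [-17.0,-4.0,0],
    [-19.5,-4.6,0],
  ],
  roll=[0,0,0,0,0,0,0,0],
  claw=[0,0,0,0,0,0,0,0],
)

```text
t: 15.73
eef_pos: [0.5213, 0.0237, 0.1717]
tool_rot: [0.0, 0.539, 0.842, 0.0]
contact_force: [0.1, 1.3, -1.5]
gripper_width: 0.207
grasp_force: 48.8
```

send_rows(
  slide=[
    [-2.4,-0.6,0],
    [-4.9,-1.2,0],
    [-7.3,-1.7,0],
    [-9.7,-2.3,0],
    [-12.2,-2.9,0],
    [-14.6,-3.5,0],
    [-17.0,-4.0,0],
    [-19.5,-4.6,0],
  ],
  roll=[0,0,0,0,0,0,0,0],
  claw=[0,0,0,0,0,0,0,0],
)

```text
t: 16.4
eef_pos: [0.5253, 0.0041, 0.1717]
tool_rot: [-0.0, 0.539, 0.842, -0.0]
contact_force: [0.5, -0.2, -1.3]
gripper_width: 0.201
grasp_force: 48.8
```

send_rows(
  slide=[
    [-2.4,-0.6,0],
    [-4.9,-1.2,0],
    [-7.3,-1.7,0],
    [-9.7,-2.3,0],
    [-12.2,-2.9,0],
    [-14.6,-3.5,0],
    [-17.0,-4.0,0],
    [-19.5,-4.6,0],
  ],
  roll=[0,0,0,0,0,0,0,0],
  claw=[0,0,0,0,0,0,0,0],
)

```text
t: 17.07
eef_pos: [0.5293, -0.0156, 0.1717]
tool_rot: [0.0, 0.539, 0.842, 0.0]
contact_force: [-0.1, 0.6, -1.3]
gripper_width: 0.205
grasp_force: 48.8
```

```bash
python3 s.py .5424 -.0794 .1717; python3 - <<'E'
from h import *
# tip check without viewing: difference of the predicted tip and image in side view, saved for later
cv2.imwrite("pics/mid.png",cv2.resize(bot.read_camera("side")[200:280,265:345,::-1],None,fx=7,fy=7,interpolation=2))
E
```

```text
17.0667 [ 0.2563  0.34   -0.4173  1.9394  0.1739  0.8968  0.1842] [ 0.5293 -0.0156  0.1717] [-0.4196  0.9077 -0.    ] 0.20476059312999553 48.82933974266052 [-0.0983  0.6232 -1.3185]
[-63.4445 -14.9013  -0.0158]
```

send_rows(
  slide=[
    [-2.4,-0.6,0],
    [-4.9,-1.2,0],
    [-7.3,-1.7,0],
    [-9.7,-2.3,0],
    [-12.2,-2.9,0],
    [-14.6,-3.5,0],
    [-17.0,-4.0,0],
    [-19.5,-4.6,0],
  ],
  roll=[0,0,0,0,0,0,0,0],
  claw=[0,0,0,0,0,0,0,0],
)

```text
t: 17.78
eef_pos: [0.5333, -0.0352, 0.1717]
tool_rot: [0.0, 0.539, 0.842, 0.0]
contact_force: [0.1, -0.2, -1.4]
gripper_width: 0.202
grasp_force: 48.8
```

send_rows(
  slide=[
    [-2.4,-0.6,0],
    [-4.9,-1.2,0],
    [-7.3,-1.7,0],
    [-9.7,-2.3,0],
    [-12.2,-2.9,0],
    [-14.6,-3.5,0],
    [-17.0,-4.0,0],
    [-19.5,-4.6,0],
  ],
  roll=[0,0,0,0,0,0,0,0],
  claw=[0,0,0,0,0,0,0,0],
)

```text
t: 18.45
eef_pos: [0.5373, -0.0548, 0.1717]
tool_rot: [0.0, 0.539, 0.842, 0.0]
contact_force: [-0.7, -0.5, -1.1]
gripper_width: 0.204
grasp_force: 48.8
```

send_rows(
  slide=[
    [-2.4,-0.6,0],
    [-4.9,-1.2,0],
    [-7.3,-1.7,0],
    [-9.7,-2.3,0],
    [-12.2,-2.9,0],
    [-14.6,-3.5,0],
    [-17.0,-4.0,0],
    [-19.5,-4.6,0],
  ],
  roll=[0,0,0,0,0,0,0,0],
  claw=[0,0,0,0,0,0,0,0],
)

```text
t: 19.12
eef_pos: [0.5414, -0.0745, 0.1717]
tool_rot: [0.0, 0.539, 0.842, 0.0]
contact_force: [-0.2, 0.3, -0.9]
gripper_width: 0.208
grasp_force: 48.8
```

```bash
python3 s.py .5424 -.0794 .1717
```

```text
19.1167 [ 0.3401  0.363  -0.3909  1.9027  0.1725  0.9083  0.2986] [ 0.5414 -0.0745  0.1717] [-0.4196  0.9077 -0.0001] 0.2082243237160833 48.829407691955566 [-0.1896  0.3191 -0.8731]
[-4.9101 -1.1152 -0.001 ]
```

send_rows(
  slide=[
    [-2.4,-0.6,0],
    [-4.6,-1.1,0],
    [-4.6,-1.1,0],
    [-5.1,0.8,0],
    [-5.6,3.3,0],
    [-6.2,5.7,0],
    [-6.8,8.1,0],
    [-7.3,10.6,0],
  ],
  roll=[0,0,0,0,0,0,0,0],
  claw=[0,0,0,0,0,0,0,0],
)

```text
t: 19.78
eef_pos: [0.5543, -0.0762, 0.1717]
tool_rot: [0.0, 0.539, 0.843, 0.0]
contact_force: [-0.5, 0.6, -1.4]
gripper_width: 0.202
grasp_force: 48.8
```

send_rows(
  slide=[
    [-0.6,2.4,0],
    [-1.1,4.9,0],
    [-1.7,7.3,0],
    [-2.3,9.7,0],
    [-2.9,12.2,0],
    [-3.4,14.6,0],
    [-4.0,17.0,0],
    [-4.6,19.5,0],
  ],
  roll=[0,0,0,0,0,0,0,0],
  claw=[0,0,0,0,0,0,0,0],
)

```text
t: 20.45
eef_pos: [0.5738, -0.0724, 0.1717]
tool_rot: [0.0, 0.539, 0.842, 0.0]
contact_force: [0.1, -0.1, -1.4]
gripper_width: 0.201
grasp_force: 48.8
```

send_rows(
  slide=[
    [-0.6,2.4,0],
    [-1.1,4.9,0],
    [-1.7,7.3,0],
    [-2.3,9.7,0],
    [-2.9,12.2,0],
    [-3.4,14.6,0],
    [-4.0,17.0,0],
    [-4.5,19.0,0],
  ],
  roll=[0,0,0,0,0,0,0,0],
  claw=[0,0,0,0,0,0,0,0],
)

```text
t: 21.12
eef_pos: [0.593, -0.0685, 0.1717]
tool_rot: [0.0, 0.539, 0.842, 0.0]
contact_force: [0.3, -0.3, -0.7]
gripper_width: 0.2
grasp_force: 48.8
```

```bash
python3 s.py .5914 -.0694 .1717
```

```text
21.1167 [ 0.3013  0.4397 -0.3785  1.7855  0.1942  0.9529  0.2754] [ 0.593  -0.0685  0.1717] [-0.4195  0.9077 -0.    ] 0.1998581250418584 48.829243183135986 [ 0.3394 -0.3004 -0.7066]
[-0.1703 -1.8624 -0.02  ]
```

send_rows(
  slide=[
    [0,0,-2],
    [0,0,-5],
    [0,0,-8],
    [0,0,-12],
    [0,0,-22],
    [0,0,-38],
    [0,0,-60],
    [0,0,-82],
  ],
  roll=[0,0,0,0,0,0,0,0],
  claw=[0,0,0,0,0,0,0,0],
)

```text
t: 21.78
eef_pos: [0.5924, -0.0685, 0.2551]
tool_rot: [-0.0, 0.539, 0.842, -0.0]
contact_force: [0.2, -0.1, -1.4]
gripper_width: 0.206
grasp_force: 48.8
```

```bash
python3 s.py .501 .322 .267
```

```text
21.7833 [ 0.3174  0.356  -0.3935  1.7017  0.1494  1.1139  0.313 ] [ 0.5924 -0.0685  0.2551] [-0.4196  0.9077  0.0002] 0.2060044875314079 48.83320212364197 [ 0.2067 -0.0752 -1.4415]
[392.8275  80.9127 -11.8753]
```

send_rows(
  slide=[
    [15,3,-6],
    [40,8,-12],
    [68,14,-12],
    [97,20,-12],
    [126,26,-12],
    [155,32,-12],
    [184,38,-12],
    [213,44,-12],
  ],
  roll=[0,0,0,0,0,0,0,0],
  claw=[0,0,0,0,0,0,0,0],
)

```text
t: 22.45
eef_pos: [0.542, 0.1455, 0.2659]
tool_rot: [0.0, 0.538, 0.843, 0.0]
contact_force: [0.9, 0.3, -1.2]
gripper_width: 0.208
grasp_force: 48.9
```

send_rows(
  slide=[
    [29,6,0],
    [58,12,0],
    [87,18,0],
    [116,24,0],
    [140,29,0],
    [160,33,0],
    [174,36,0],
    [180,37,0],
  ],
  roll=[0,0,0,0,0,0,0,0],
  claw=[0,0,0,0,0,0,0,0],
)

```text
t: 23.12
eef_pos: [0.4991, 0.3257, 0.2659]
tool_rot: [-0.001, 0.537, 0.844, 0.0]
contact_force: [0.8, 0.4, -1.0]
gripper_width: 0.207
grasp_force: 48.9
```

send_rows(
  slide=[
    [0,0,0],
    [0,0,0],
    [0,0,0],
    [0,0,0],
    [0,0,0],
    [0,0,0],
    [0,0,0],
    [0,0,0],
  ],
  roll=[0,0,0,0,0,0,0,0],
  claw=[0,0,0,0,0,0,0,0],
)

```text
t: 23.78
eef_pos: [0.5015, 0.322, 0.2657]
tool_rot: [0.0, 0.539, 0.842, 0.0]
contact_force: [0.3, 0.3, -1.0]
gripper_width: 0.204
grasp_force: 48.9
```

```bash
python3 s.py .501 .322 .133
```

```text
23.7833 [-0.2447  0.3709 -0.5572  1.6819  0.2117  1.1493 -0.426 ] [0.5015 0.322  0.2657] [-0.4192  0.9079 -0.0001] 0.2041713680233996 48.881428241729736 [ 0.305   0.2696 -0.9837]
[  0.2486  -0.4402 132.6852]
```

send_rows(
  slide=[
    [0,0,8],
    [0,0,18],
    [0,0,28],
    [0,0,38],
    [0,0,48],
    [0,0,58],
    [0,0,68],
    [0,0,78],
  ],
  roll=[0,0,0,0,0,0,0,0],
  claw=[0,0,0,0,0,0,0,0],
)

```text
t: 24.45
eef_pos: [0.5012, 0.3222, 0.1864]
tool_rot: [-0.0, 0.539, 0.843, -0.0]
contact_force: [-0.2, 0.6, -0.6]
gripper_width: 0.201
grasp_force: 48.9
```

send_rows(
  slide=[
    [0,0,10],
    [0,0,20],
    [0,0,30],
    [0,0,38],
    [0,0,44],
    [0,0,49],
    [0,0,52],
    [0,0,54],
  ],
  roll=[0,0,0,0,0,0,0,0],
  claw=[0,0,0,0,0,0,0,0],
)

```text
t: 25.12
eef_pos: [0.5014, 0.3222, 0.1334]
tool_rot: [0.0, 0.539, 0.842, 0.0]
contact_force: [-0.2, -0.2, 0.1]
gripper_width: 0.203
grasp_force: 48.9
```

send_rows(
  slide=[
    [0,0,0.5],
    [0,0,1],
    [0,0,1.5],
    [0,0,2],
    [0,0,2.5],
    [0,0,3],
    [0,0,3],
    [0,0,3],
  ],
  roll=[0,0,0,0,0,0,0,0],
  claw=[0,0,0,0,0,0,0,0],
)

```text
t: 25.78
eef_pos: [0.5014, 0.3222, 0.1307]
tool_rot: [0.0, 0.539, 0.842, 0.0]
contact_force: [0.1, 0.1, -0.5]
gripper_width: 0.203
grasp_force: 48.9
```

```bash
python3 s.py .501 .322 .130
```

```text
25.7833 [-0.2867  0.5116 -0.5135  1.8124  0.3125  0.8986 -0.5093] [0.5014 0.3222 0.1307] [-0.4195  0.9077 -0.    ] 0.2028501784119004 48.88158559799194 [ 0.1391  0.0614 -0.5092]
[-0.0054 -0.4431  0.7033]
```

send_rows(
  slide=[
    [0,0,0.2],
    [0,0,0.4],
    [0,0,0.6],
    [0,0,0.8],
    [0,0,1],
    [0,0,1.2],
    [0,0,1.2],
    [0,0,1.2],
  ],
  roll=[0,0,0,0,0,0,0,0],
  claw=[0,0,0,0,0,0,0,0],
)

```text
t: 26.45
eef_pos: [0.5014, 0.3223, 0.1302]
tool_rot: [0.0, 0.539, 0.842, 0.0]
contact_force: [-3.1, -1.4, 7.4]
gripper_width: 0.206
grasp_force: 49.9
```

The collar is seated at z 0.1302, the same height as at pick-up. I'll release and rise.

send_rows(
  slide=[
    [0,0,-0.4],
    [0,0,-0.4],
    [0,0,-0.4],
    [0,0,-0.4],
    [0,0,-0.4],
    [0,0,-0.4],
    [0,0,-0.4],
    [0,0,-0.4],
  ],
  roll=[0,0,0,0,0,0,0,0],
  claw=[0.15,0.23,0.28,0.35,0.5,0.7,0.9,1],
  force=20,
)

```text
t: 27.12
eef_pos: [0.5014, 0.3222, 0.1298]
tool_rot: [0.0, 0.539, 0.842, -0.0]
contact_force: [0.8, 0.9, -0.5]
gripper_width: 0.9
grasp_force: 0.0
```

send_rows(
  slide=[
    [0,0,0],
    [0,0,-3],
    [0,0,-10],
    [0,0,-20],
    [0,0,-32],
    [0,0,-46],
    [0,0,-60],
    [0,0,-75],
  ],
  roll=[0,0,0,0,0,0,0,0],
  claw=[1,1,1,1,1,1,1,1],
)

```text
t: 27.78
eef_pos: [0.5015, 0.3224, 0.2069]
tool_rot: [0.0, 0.539, 0.843, 0.001]
contact_force: [0.5, 0.5, 0.2]
gripper_width: 1.001
grasp_force: 0.0
```

send_rows(
  slide=[
    [-10,0,-20],
    [-30,0,-40],
    [-60,0,-60],
    [-90,0,-60],
    [-110,0,-60],
    [-120,0,-60],
    [-120,0,-60],
    [-120,0,-60],
  ],
  roll=[0,0,0,0,0,0,0,0],
  claw=[1,1,1,1,1,1,1,1],
)

```text
t: 28.45
eef_pos: [0.5513, 0.2141, 0.2654]
tool_rot: [-0.0, 0.539, 0.843, 0.0]
contact_force: [-0.6, -0.2, -0.2]
gripper_width: 1.001
grasp_force: 0.0
```

```bash
python3 s.py; python3 - <<'E'
from h import *
b=bot.read_camera("side")[:,:,::-1];w=bot.read_camera("wrist")[:,:,::-1]
m=cv2.imread("pics/mid.png")
o=np.zeros((600,800,3),np.uint8)
o[:320,:320]=cv2.resize(m,(320,320));o[:600,322:322+360]=cv2.resize(b[200:380,250:358],(360,600),interpolation=2)
o[322:562,:320]=cv2.resize(w,(320,240));cv2.imwrite("pics/fin.png",o)
E
```

```text
28.45 [-0.068   0.357  -0.5221  1.6949  0.1922  1.1405 -0.2103] [0.5513 0.2141 0.2654] [-0.4196  0.9077  0.0008] 1.0005075088909776 0.0 [-0.6471 -0.2302 -0.2063]
```

View pics/fin.png

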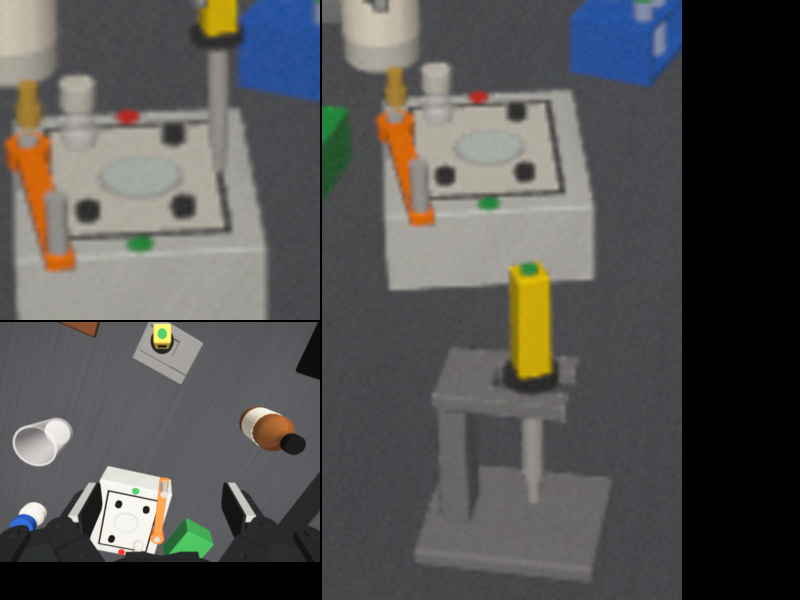

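The pictures show the tip on the front seam mid-trace (220,170), the pen hanging upright in its fork, the hold-down swung aside and the vial still standing.

```bash
python3 -c "
from station import bot
print(bot.hand_in())"
```

```text
the job is handed in; nothing more can be done
None
```

The job is done and handed in at about 28.5 s: the hold-down arm is swung to the green side (about 1.45 rad), the marked seam was traced from green to red at about 3 cm/s with the tip an estimated 1.5 mm above it, and the pen hangs back upright in its fork.

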